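Square up, dial open and present a combination padlock

TASK

The engine crate's combination padlock lies dial-up on the bench: slide it square and flush into the inner corner of the green bench stop, and while it stays there turn its dial clockwise, click by click, until the white line meets the red mark, then draw the shackle out fully open over the stop. Finally take up the open lock, dial still facing up, and finish while holding it still in the gripper about 15 cm above the bench, over the stop, with the shackle still open. Leave the other things on the bench where they are.

Things in the scene. Friction and masses are not known exactly. Their poses are not given: they have to be found in the camera images.
- bench_stop: fixed green L-shaped stop, walls 12 mm high and thick. Origin: inner corner at bench height, z up. End wall's inner face at x=0 (wall x 0..12, y -130..12 mm), side wall's at y=0 (wall y 0..12, x -170..0 mm). The lock goes on the -x,-y side, its +x along the stop's +x: flush when its centre is at x -37, y -28 mm here. The shackle then reaches over the end wall, 5 mm clear of it
- lock_center (a point): centre of the loose brass padlock's body, a block 74 (x) x 56 (y) x 34 (z) mm, about 0.75 kg, lying on its back on the bench (so 17 mm up). z points up out of the dial face, x along the lock towards the shackle. A red mark on the face, on the +x side of the dial, is the index
- lock_dial (a joint): dial angle in rad, positive anticlockwise from above: from the lock's red mark (its +x) to the dial's white line. 0 is the gate where the shackle is free (within about 0.2). Clicks 0.524 apart (0 is one) pull the let-go dial to the nearest with about 0.02 N m; it starts on the click at 0.52, 1.05 or 1.57, so is turned clockwise. Limits -0.6 and 2.2
- dial_grip (a point): grip point of the black dial, on its axis over the middle of the lock, 52 mm above the lock's underside. A disc 42 mm across carries a grip bar 38 mm long and 10 mm thick, 42 to 62 mm above the lock's underside. The bar lies along this point's x, which points along the white line and turns with the dial; z up
- lock_shackle (a joint): how far the shackle is drawn out of the lock along the lock's +x, in m: 0 shut, 0.024 fully open (end stop). Blocked, but for 2 mm of play, unless the dial is at the gate; then it slides with about 1 N of friction and stays where it is left
- shackle_bow (a point): middle of the shackle's bow (centre of the bar): 82 mm ahead (+x) of the lock's centre when shut, 21 mm above the lock's underside; moves with the shackle, axes as the lock's. A U of round steel bar 8 mm thick, 38 mm wide over both legs (lock's y), standing out 49 mm from the lock's end face when shut; the round bow is its last 19 mm, the legs are straight
- wrench: bystander: steel open-ended wrench 150 mm long, lying outside the side wall; origin under its middle
- socket: bystander: steel socket 26 mm across and 36 mm high, standing on the bench; origin at its underside
- carton: bystander: white carton 60 x 75 x 55 mm beyond the end wall; origin under its middle
- spray_can: bystander: spray can 56 mm across, 170 mm high, on the left; origin at its underside
- cover: bystander: round polished engine cover 124 mm across, 50 mm high, on the right; origin at its underside
- cam_cover: bystander: polished cam cover 100 x 70 x 54 mm, far left; origin at its underside
- jar: bystander: closed jar 60 mm across, 75 mm high, far right; origin at its underside
Things that resemble listed ones, but are neither listed nor needed, are in the scene too. Of the things like the part that bears lock_center, leave any that is blue; of the rest the larger one is meant.

How it is judged:
By the outcome, as a careful person would: the job done as asked, in the order asked, and still so for the second after the job is handed in, while the arm keeps its last pose, push and grip.
It also fails if it takes over 72 s, if anything falls off the work surface, if the arm or the gripper's body presses on something with over 40 N, if the wrist force passes 120 N, or if a joint passes its speed limit or range.

ROBOT

A 7-joint arm with a two-finger parallel gripper is mounted at the origin on the work surface. World frame = base frame: x ahead of the robot, y to its left, z up, the work surface at z = 0. Lengths are in mm, angles in rad, forces in N, time in s.
With the tool pointing down it reaches from about 400 to 850 mm from the base axis. Payload 10.4 kg.
Tool frame: the origin (TCP) lies midway between the tips of the shut fingers; the grasp point (between the pads) lies env.hold_point_z behind it (env.hold_point_z is the distance from the TCP to the grasp point, in mm); z points along the fingers, y is the direction in which the jaws open and shut (so a half turn about z gives the same grasp; the last joint's range is limited). The gripper opens to 87 mm and grips with 3 to 60 N. Pads are 19 mm wide; open, the fingers measure 117 mm over their backs; the gripper's body (75 mm by 190 mm) begins 51 mm behind the grasp point.
Start: joints at [-1.124, 0.332, -0.065, 1.46, 0.022, 1.35, -0.088], TCP at [282.934, 557.315, 222.576] pointing down, gripper open.
Joint ranges: [-2.6, 2.6], [-0.5, 2.12], [-1.47, 1.34], [0.16, 2.42], [-1.27, 4.41], [0.06, 2.06], [-2.6, 2.6]. Speed limits (rad/s): [2.22, 2.22, 2.79, 2.79, 3.14, 3.14, 3.14].

INTERFACE

Orientations are given as a unit quaternion [w, x, y, z].
In Python, from bench import env gives the robot as it stands.
- The arm moves only by the tool carry_out, never from a script. Its argument "steps" is a list of rows, each an object with "delta_pos": the shift along the tool's x, y, z in mm, a list of three; "spin": the turn about the tool's z in rad; "grip": the closure in counts, from 0 (fully open) to 255 (shut). In form: [{"delta_pos": [tx, ty, tz], "spin": spin, "grip": grip}, ...]. A call has 1 to 5 rows; each row shifts and turns the pose as measured when the row begins, along the tool's axes as they then stand; what a row does not reach is not made up. A row lasts 1/10 s, in which the tool goes at most 50 mm and 8.59 degrees, less where a joint would pass 70% of its speed; a pose out of reach is approached as far as the arm can. A call is refused whole if a number of a shift passes 50 or a number of a turn 0.15, either way. A call with a gripper value outside its range is refused whole. The fingers move at their own pace and stop on an object; "force" is the grip in N (left out, the last holds). Time passes only in rows, so rows that do not move let the fingers close. It gives the time, the measured TCP pose, the force and the opening at its end, in the units of the state.
- env.sense(): the state, without advancing time (a new reading comes with each control period).
- env.snapshot(name): name is "scene" or "top"; returns the picture (420x560x3 uint8, red, green, blue); there is no depth.
- env.camera_model(name): a dict with "K" (3x3 intrinsics, pixels), "camera_from_world" (4x4, takes a point from world to camera coordinates). Camera axes: x right, y up, looking along -z (the intrinsics and any distortion apply to the point x, -y, -z); pixel columns grow to the right and rows downward; lengths in mm; the calibration is good to about 2 mm. A picture is of the moment at which its call begins. camera_model takes no time and is no camera call.
- env.finish_job(): hands the job in, once; it reports no verdict.
The state is a dict: "t": time; "qpos": joint angles; "joint_vel": joint speeds; "tau": joint torques, N m; "position": TCP position; "eef_rot": TCP orientation; "ft_force": force on the tool from outside, world axes, zero at the start; "torque": the same for the moment, N m; "finger_gap": opening from 0.0 (shut) to 1.0 (fully open).
Only numpy, scipy, OpenCV 4.12 (cv2) and the standard library are available. Lean on these libraries where they do the work, as an engineer would, in place of code of your own. Each camera call takes 0.05 s, during which the arm holds its last target.

## Working session

There is one attempt and no reset: what is moved stays moved. The work goes in short steps, Python scripts to look and compute and a tool call to move; the robot and the scene stay as the last step left them, time stands still between calls to the robot, and variables do not carry over. Pictures are saved under pics/ and viewed, and the job is handed in when it is done.

Besides the shell and the picture viewer there is one more tool, called as name(argument=value, ...) on one line, values as JSON. carry_out: Moves the arm, as the interface text tells. Its arguments: {"type":"object","properties":{"steps":{"type":"array"},"force":{"type":"number"}},"required":["steps"]}

```bash
ls; mkdir -p pics; python3 - <<'E'
from bench import env
import cv2,numpy as np
for n in("scene","top"):
    im=env.snapshot(n); cv2.imwrite(f"pics/{n}0.png",im[:,:,::-1]); m=env.camera_model(n); print(n,m)
print(env.sense(), env.hold_point_z)
E
```

```text
pics
scene {'K': array([[499.23197921,   0.        , 281.9663803 ],
       [  0.        , 499.23197921, 208.71803306],
       [  0.        ,   0.        ,   1.        ]]), 'camera_from_world': array([[ 3.64983824e-01,  9.30930460e-01,  1.24613895e-02,
        -2.02659380e+02],
       [-6.70121650e-01,  2.53391372e-01,  6.97660223e-01,
         3.48217259e+02],
       [ 6.46315544e-01, -2.62985343e-01,  7.16320408e-01,
        -1.67182467e+03],
       [ 0.00000000e+00,  0.00000000e+00,  0.00000000e+00,
         1.00000000e+00]])}
top {'K': array([[428.78167892,   0.        , 281.75222201],
       [  0.        , 428.78167892, 204.77941831],
       [  0.        ,   0.        ,   1.        ]]), 'camera_from_world': array([[-1.52260524e-02, -9.99873769e-01, -4.54012760e-03,
         1.56686614e+01],
       [ 9.95510396e-01, -1.55835297e-02,  9.33606236e-02,
        -5.91836830e+02],
       [-9.34195898e-02, -3.09823048e-03,  9.95622007e-01,
        -1.11284250e+03],
       [ 0.00000000e+00,  0.00000000e+00,  0.00000000e+00,
         1.00000000e+00]])}
{'t': 0.1, 'qpos': array([-1.12360328,  0.33283203, -0.06472266,  1.46085449,  0.02161845,
        1.34991695, -0.08848838]), 'joint_vel': array([ 0.00064045, -0.00063491,  0.00136165, -0.00145319,  0.00015451,
       -0.00091357,  0.00027551]), 'tau': array([ 1.83151133e-03, -6.24537349e+01,  2.47548963e-02, -3.90712631e+01,
       -6.13679155e-02,  3.65968945e-02,  2.73996778e-05]), 'position': array([282.77591964, 556.97544806, 221.82033832]), 'eef_rot': array([-1.18632243e-04,  2.32714948e-01,  9.72544765e-01, -6.46449753e-04]), 'ft_force': array([-0.42224556, -0.35389702, -0.35657579]), 'torque': array([ 0.01936257, -0.00747839,  0.05861461]), 'finger_gap': 1.0002878227513126} 18.700000000000003
```

View pics/scene0.png

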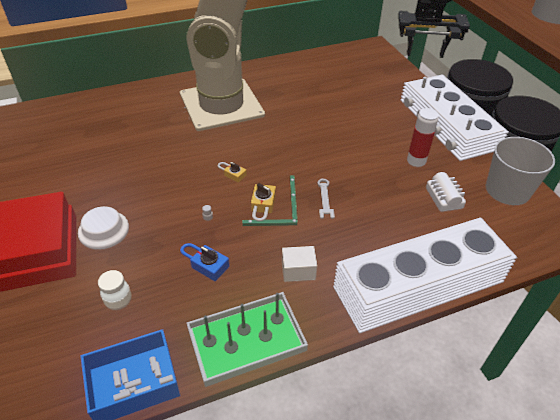

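View pics/top0.png

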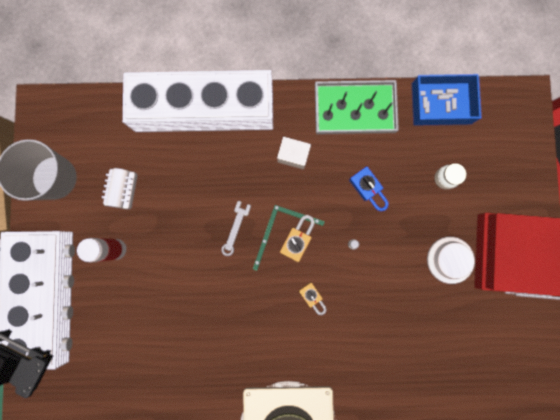

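The scene shows the brass lock near (263,195) and the green L around it. In the top view it is at (297,243), with the stop corner near (276,208). The decoys are a small brass lock at (313,297) and a blue one at (370,185). Next I'll zoom in.

```bash
cat > h.py <<'E'
from bench import env
import cv2,numpy as np
def proj(n,P):
    m=env.camera_model(n);P=np.atleast_2d(P).astype(float)
    c=(m["camera_from_world"]@np.c_[P,np.ones(len(P))].T)[:3]
    q=m["K"]@np.array([c[0],-c[1],-c[2]]);return (q[:2]/q[2]).T
def ray(n,uv):
    m=env.camera_model(n);T=m["camera_from_world"];R=T[:3,:3]
    d=np.linalg.inv(m["K"])@np.array([uv[0],uv[1],1.]);d=np.array([d[0],-d[1],-d[2]])
    return -R.T@T[:3,3],R.T@d
def onz(n,uv,z):
    o,d=ray(n,uv);return o+d*(z-o[2])/d[2]
def crop(n,im,u0,v0,w,h,s,name):
    c=im[v0:v0+h,u0:u0+w,::-1];cv2.imwrite(name,cv2.resize(c,None,fx=s,fy=s,interpolation=cv2.INTER_CUBIC))
E
python3 - <<'E'
from h import *
a=cv2.imread("pics/scene0.png")[:,:,::-1];b=cv2.imread("pics/top0.png")[:,:,::-1]
crop("",a,215,160,130,90,6,"pics/sc0z.png");crop("",b,220,190,120,90,6,"pics/tp0z.png")
E
```

```text
(no output)
```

View pics/sc0z.png

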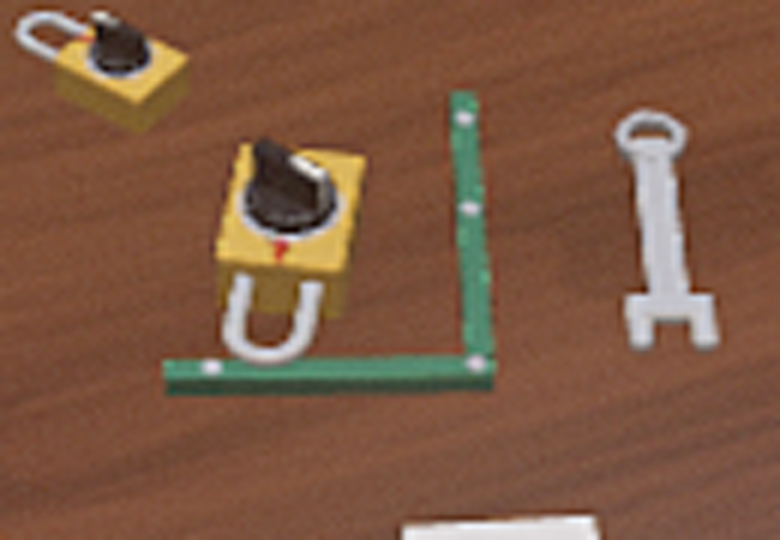

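View pics/tp0z.png

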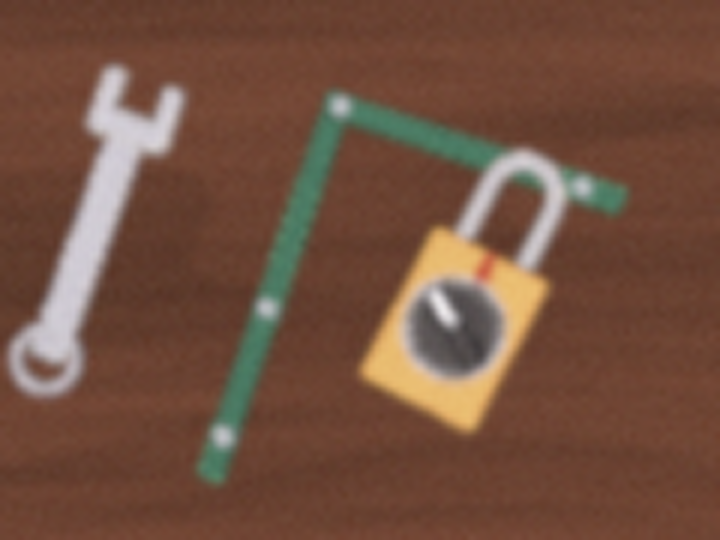

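The zoom shows the lock rotated about 10° clockwise relative to the stop. The bow overlaps the end wall in view, and the white line is roughly 60° anticlockwise of the red mark. Now I'll measure both.

```bash
cat >> h.py <<'E'
def wmask(im):
    h=cv2.cvtColor(np.ascontiguousarray(im),cv2.COLOR_RGB2HSV)
    return h
# rectify region to metric plane z: px scale s px/mm
def rect(n,im,z,x0,y0,w,hgt,s=4):
    P=np.array([[x0,y0,z],[x0+w,y0,z],[x0+w,y0+hgt,z],[x0,y0+hgt,z]],float)
    src=proj(n,P).astype(np.float32)
    dst=np.array([[0,0],[w*s,0],[w*s,hgt*s],[0,hgt*s]],np.float32)
    H=cv2.getPerspectiveTransform(src,dst)
    return cv2.warpPerspective(np.ascontiguousarray(im),H,(int(w*s),int(hgt*s)),flags=cv2.INTER_CUBIC)
def stop_fit(n,im):
    h=wmask(im);m=((h[...,0]>60)&(h[...,0]<95)&(h[...,1]>70)&(h[...,2]>60)).astype(np.uint8)
    if n=="top": m[:195]=0;m[280:]=0;m[:,:245]=0;m[:,335:]=0
    else: m[:165]=0;m[230:]=0;m[:,235:]=0 if False else m[:,235:]; m[:,:235]=0;m[:,305:]=0
    ys,xs=np.nonzero(m);P=np.array([onz(n,(x,y),12)[:2] for x,y in zip(xs,ys)])
    return m,P
def lock_face(n,im,z=34,box=None):
    h=wmask(im);m=((h[...,0]>12)&(h[...,0]<32)&(h[...,1]>110)&(h[...,2]>150)).astype(np.uint8)
    if box is None: box=(255,200,345,280) if n=="top" else (235,170,300,240)
    k=np.zeros_like(m);k[box[1]:box[3],box[0]:box[2]]=1;m*=k
    c=max(cv2.findContours(m,cv2.RETR_EXTERNAL,cv2.CHAIN_APPROX_NONE)[0],key=cv2.contourArea)
    P=np.array([onz(n,p[0],z)[:2] for p in c],np.float32)
    return m,P,cv2.minAreaRect(P)
E
python3 - <<'E'
from h import *
for n in("top","scene"):
    im=cv2.imread(f"pics/{n}0.png")[:,:,::-1]
    m,P=stop_fit(n,im)
    # side wall & end wall: split with approx corner
    print(n,len(P), [np.round(onz(n,q,12)) for q in ([(276.5,207.5),(317,221),(257,262.5)] if n=="top" else [(294.5,220.5),(250.3,221),(292.3,179.5)])])
    print(lock_face(n,im)[2])
    r=rect(n,im,12,480,-140,220,220,3); cv2.imwrite(f"pics/r12_{n}.png",r[:,:,::-1])
    r=rect(n,im,34,480,-140,220,220,3); cv2.imwrite(f"pics/r34_{n}.png",r[:,:,::-1])
E
```

```text
top 262 [array([586.,  21.,  12.]), array([548., -87.,  12.]), array([440.,  75.,  12.])]
((486.40325927734375, -27.29712677001953), (57.98701095581055, 76.04826354980469), 60.715721130371094)
scene 285 [array([586.,  23.,  12.]), array([547., -85.,  12.]), array([439.,  77.,  12.])]
((494.16455078125, -14.559638977050781), (30.447214126586914, 76.2437973022461), 65.43228149414062)
```

View pics/r12_top.png

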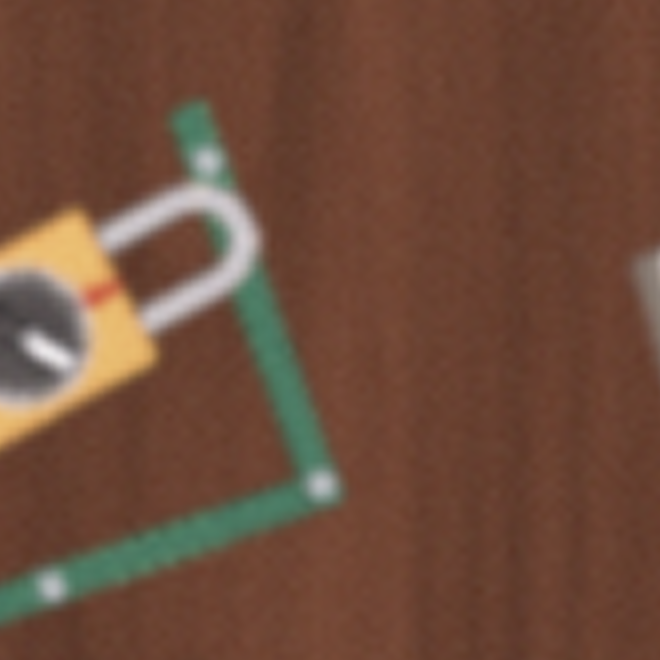

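View pics/r34_scene.png

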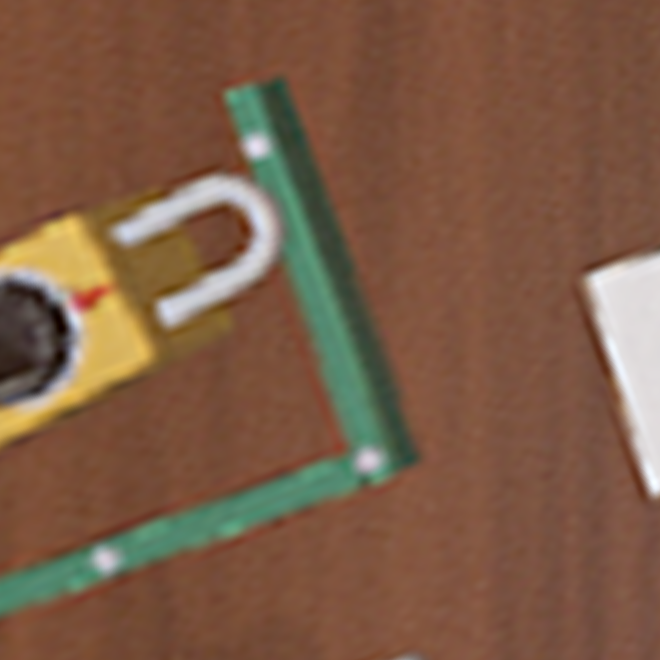

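```bash
cat >> h.py <<'E'
from scipy.spatial.transform import Rotation as Rn
XS=np.array([np.cos(np.radians(-20)),np.sin(np.radians(-20))]);YS=np.array([-XS[1],XS[0]])
C=np.array([578.3,18.4])
def S(x,y): return C+x*XS+y*YS   # stop frame -> world
def toS(p): d=np.array(p[:2])-C; return np.array([d@XS,d@YS])
def go(x,y,z,yaw):
    """yaw: world angle deg of tool y (mod 180)"""
    s=env.sense();q=s["eef_rot"];R=Rn.from_quat([q[1],q[2],q[3],q[0]]).as_matrix()
    d=R.T@(np.array([x,y,z])-s["position"]);cy=np.degrees(np.arctan2(R[1,1],R[0,1]))
    dy=(yaw-cy+90)%180-90
    print("t%.2f"%s["t"],"pos",s["position"].round(1),"stop",toS(s["position"]).round(1),"yaw %.1f"%cy,"F",s["ft_force"].round(1),"gap %.1f"%(87*s["finger_gap"]),"tilt",(R[:2,2]).round(3))
    print(" delta",d.round(1),"spin %.3f"%(-np.radians(dy)))
E
python3 -c "
from h import *
go(486.4,-27.3,222,60.7)"
```

```text
t0.10 pos [282.8 557.  221.8] stop [-461.9  405. ] yaw 63.1 F [-0.4 -0.4 -0.4] gap 87.0 tilt [-0.001 -0.001]
 delta [-4.460e+02 -4.288e+02  4.000e-01] spin 0.042
```

carry_out(steps=[{"delta_pos": [-37,-35,0],"spin": 0.01,"grip": 0},{"delta_pos": [-37,-35,0],"spin": 0.01,"grip": 0},{"delta_pos": [-37,-35,0],"spin": 0.01,"grip": 0},{"delta_pos": [-37,-35,0],"spin": 0.01,"grip": 0},{"delta_pos": [-37,-35,0],"spin": 0,"grip": 0}], force=20)

```text
t: 0.6
position: [358.8, 320.9, 217.8]
eef_rot: [-0.002, 0.248, 0.969, -0.002]
ft_force: [2.0, -0.3, 0.4]
finger_gap: 0.999
```

```bash
python3 -c "
from h import *
go(486.4,-27.3,222,60.7)"
```

```text
t0.60 pos [358.8 320.9 217.8] stop [-309.7  209.1] yaw 61.3 F [ 2.  -0.3  0.4] gap 86.9 tilt [-0.006 -0.004]
 delta [-279.  -244.3   -3.6] spin 0.011
```

carry_out(steps=[{"delta_pos": [-40,-35,0],"spin": 0.0,"grip": 0},{"delta_pos": [-40,-35,0],"spin": 0.0,"grip": 0},{"delta_pos": [-40,-35,0],"spin": 0.0,"grip": 0},{"delta_pos": [-40,-35,0],"spin": 0.0,"grip": 0},{"delta_pos": [-40,-35,0],"spin": 0,"grip": 0}])

```text
t: 1.1
position: [442.1, 85.3, 217.6]
eef_rot: [-0.003, 0.247, 0.969, -0.002]
ft_force: [1.4, 0.6, -0.1]
finger_gap: 0.999
```

```bash
python3 -c "
from h import *
go(486.4,-27.3,222,60.7)"
```

```text
t1.10 pos [442.1  85.3 217.6] stop [-150.8   16.3] yaw 61.4 F [ 1.4  0.6 -0.1] gap 87.0 tilt [-0.006 -0.003]
 delta [-92.8 -77.6  -4.4] spin 0.011
```

carry_out(steps=[{"delta_pos": [-38,-32,0],"spin": 0.01,"grip": 0},{"delta_pos": [-35,-29,0],"spin": 0.0,"grip": 0},{"delta_pos": [-15,-12,0],"spin": 0.0,"grip": 0},{"delta_pos": [-3,-2,0],"spin": 0.0,"grip": 0},{"delta_pos": [0,0,0],"spin": 0,"grip": 0}])

```text
t: 1.6
position: [485.4, -34.7, 217.2]
eef_rot: [-0.003, 0.257, 0.966, -0.003]
ft_force: [-0.5, 0.3, -0.4]
finger_gap: 0.999
```

```bash
python3 -c "
from h import *
go(486.4,-27.3,100,60.7)"
```

```text
t1.60 pos [485.4 -34.7 217.2] stop [-69.1 -81.6] yaw 60.2 F [-0.5  0.3 -0.4] gap 86.9 tilt [-0.007 -0.004]
 delta [  2.4   7.7 117.2] spin -0.009
```

carry_out(steps=[{"delta_pos": [2,7,45],"spin": -0.009,"grip": 0},{"delta_pos": [0,0,45],"spin": 0.0,"grip": 0},{"delta_pos": [0,0,25],"spin": 0.0,"grip": 0},{"delta_pos": [0,0,3],"spin": 0.0,"grip": 0},{"delta_pos": [0,0,0],"spin": 0,"grip": 0}])

```text
t: 2.1
position: [486.0, -19.5, 96.6]
eef_rot: [-0.002, 0.248, 0.969, -0.001]
ft_force: [0.7, -0.0, 0.8]
finger_gap: 1.001
```

```bash
python3 -c "
from h import *
go(486.4,-27.3,15,60.7)
for n in ('top','scene'):
    im=env.snapshot(n);cv2.imwrite('pics/%s1.png'%n,im[:,:,::-1])
    crop(n,im,*((220,190,120,90) if n=='top' else (215,160,130,90)),6,'pics/%s1z.png'%n)
"
```

```text
t2.10 pos [486.  -19.5  96.6] stop [-73.8 -67.2] yaw 61.2 F [ 0.7 -0.   0.8] gap 87.1 tilt [-0.005 -0.   ]
 delta [-4.4 -6.4 81.6] spin 0.009
```

View pics/scene1z.png

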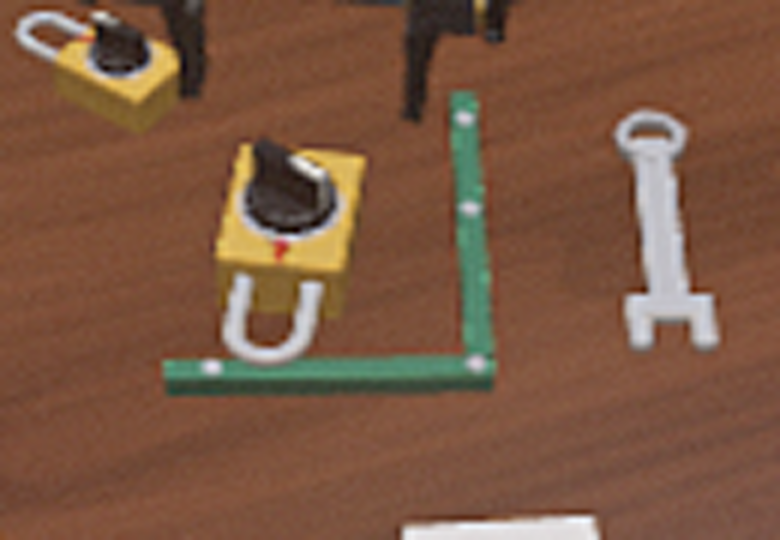

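View pics/top1z.png

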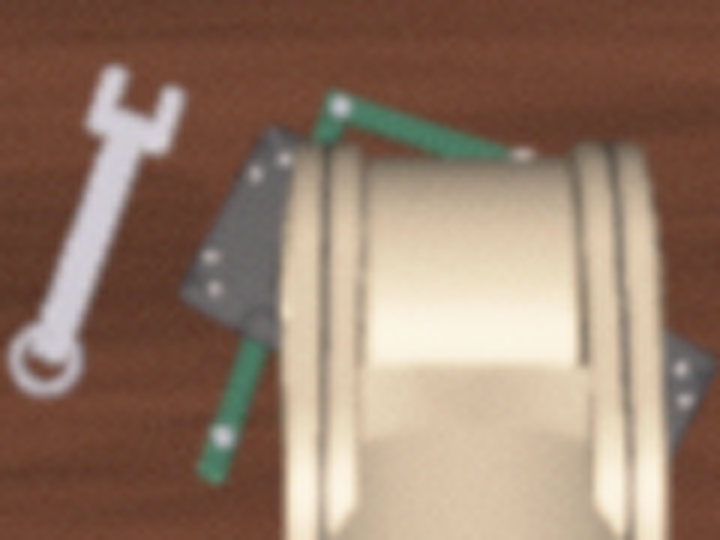

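The arm hides the lock from the top camera. In the scene view the fingers are above and behind the lock, as expected. I'll continue down.

carry_out(steps=[{"delta_pos": [-4,-6,12],"spin": 0.009,"grip": 0},{"delta_pos": [0,0,12],"spin": 0.0,"grip": 0},{"delta_pos": [0,0,5],"spin": 0.0,"grip": 0},{"delta_pos": [0,0,0],"spin": 0.0,"grip": 0}])

```text
t: 2.6
position: [489.6, -27.2, 69.3]
eef_rot: [0.001, 0.253, 0.967, 0.001]
ft_force: [0.4, -0.1, 0.6]
finger_gap: 1.0
```

```bash
python3 -c "
from h import *
go(486.4,-27.3,15,60.7)
"
```

```text
t2.60 pos [489.6 -27.2  69.3] stop [-67.7 -73.2] yaw 60.7 F [ 0.4 -0.1  0.6] gap 87.0 tilt [0.002 0.001]
 delta [ 2.9 -1.8 54.2] spin -0.001
```

carry_out(steps=[{"delta_pos": [2,-1,20],"spin": 0.0,"grip": 0},{"delta_pos": [0,0,18],"spin": 0.0,"grip": 0},{"delta_pos": [0,0,11],"spin": 0.0,"grip": 0},{"delta_pos": [0,0,3],"spin": 0.0,"grip": 0},{"delta_pos": [0,0,0],"spin": 0.0,"grip": 0}])

```text
t: 3.1
position: [488.7, -27.1, 16.5]
eef_rot: [0.002, 0.254, 0.967, 0.001]
ft_force: [-0.1, 0.4, 0.1]
finger_gap: 0.999
```

```bash
python3 -c "
from h import *
go(486.4,-27.3,15,60.7)
"
```

```text
t3.10 pos [488.7 -27.1  16.5] stop [-68.6 -73.4] yaw 60.6 F [-0.1  0.4  0.1] gap 87.0 tilt [0.004 0.002]
 delta [ 1.9 -1.3  1.5] spin -0.001
```

carry_out(steps=[{"delta_pos": [1,-1,0],"spin": 0.0,"grip": 100},{"delta_pos": [0,0,0],"spin": 0.0,"grip": 120},{"delta_pos": [0,0,0],"spin": 0.0,"grip": 120},{"delta_pos": [0,0,0],"spin": 0.0,"grip": 120},{"delta_pos": [0,0,0],"spin": 0.0,"grip": 120}], force=15)

```text
t: 3.6
position: [488.8, -27.5, 18.7]
eef_rot: [0.003, 0.254, 0.967, 0.002]
ft_force: [0.7, 0.5, -4.1]
finger_gap: 0.643
```

```bash
python3 -c "
from h import *
go(*S(-37,-28),17,70)
im=env.snapshot('scene');cv2.imwrite('pics/s2.png',im[:,:,::-1])
crop('',im,215,130,130,100,6,'pics/s2z.png')
"
```

```text
t3.60 pos [488.8 -27.5  18.7] stop [-68.5 -73.7] yaw 60.6 F [ 0.7  0.5 -4.1] gap 55.9 tilt [0.007 0.002]
 delta [-23.6  50.2   2.1] spin -0.164
```

View pics/s2z.png

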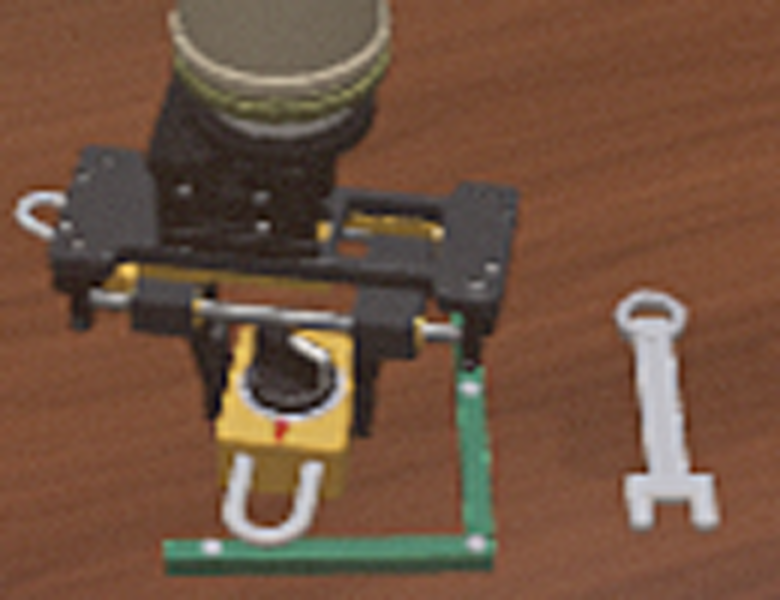

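The lock is gripped (gap 56 mm) and the fingers straddle it. Next I'll slide it towards the corner while turning it 9°.

carry_out(steps=[{"delta_pos": [0,6,1.5],"spin": -0.04,"grip": 120},{"delta_pos": [-3,10,0.5],"spin": -0.04,"grip": 120},{"delta_pos": [-4,12,0],"spin": -0.04,"grip": 120},{"delta_pos": [-4,8,0],"spin": -0.03,"grip": 120},{"delta_pos": [0,0,0],"spin": 0.0,"grip": 120}])

```text
t: 4.15
position: [511.7, -6.6, 17.7]
eef_rot: [0.0, 0.18, 0.984, -0.002]
ft_force: [2.1, 2.4, -2.4]
finger_gap: 0.642
```

```bash
python3 -c "
from h import *
go(*S(-35,-28),17,70)
"
```

```text
t4.15 pos [511.7  -6.6  17.7] stop [-54.  -46.3] yaw 69.3 F [ 2.1  2.4 -2.4] gap 55.8 tilt [-0.    -0.004]
 delta [-18.8  18.6   0.7] spin -0.013
```

carry_out(steps=[{"delta_pos": [-5,5,0.7],"spin": -0.013,"grip": 120},{"delta_pos": [-5,5,0],"spin": 0,"grip": 120},{"delta_pos": [-2,3,0],"spin": 0,"grip": 120},{"delta_pos": [0,0,0],"spin": 0,"grip": 120}])

```text
t: 4.55
position: [523.2, -1.9, 17.1]
eef_rot: [-0.005, 0.175, 0.985, -0.004]
ft_force: [1.0, 1.4, -1.2]
finger_gap: 0.646
```

```bash
python3 -c "
from h import *
go(*S(-35,-28),17,70)
im=env.snapshot('scene')
crop('',im,215,130,130,100,6,'pics/s3z.png')
"
```

```text
t4.55 pos [523.2  -1.9  17.1] stop [-44.8 -37.9] yaw 69.8 F [ 1.   1.4 -1.2] gap 56.2 tilt [-0.01  -0.006]
 delta [-9.8 10.  -0.1] spin -0.003
```

View pics/s3z.png

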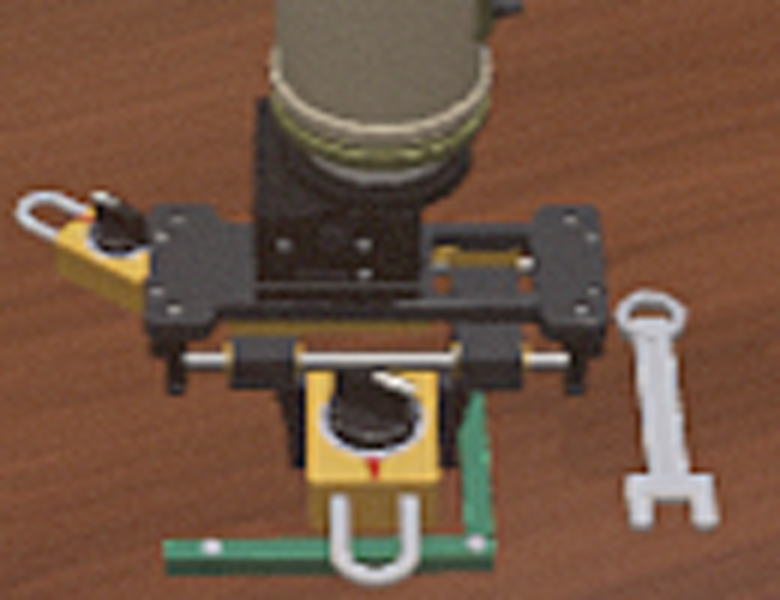

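The lock is square and about 10 mm short of both walls. I'll push into the side wall first, then the end wall.

carry_out(steps=[{"delta_pos": [0,4,0],"spin": 0,"grip": 120},{"delta_pos": [0,4,0],"spin": 0,"grip": 120},{"delta_pos": [0,3,0],"spin": 0,"grip": 120},{"delta_pos": [0,2,0],"spin": 0,"grip": 120}])

```text
t: 5.0
position: [526.8, 5.6, 17.2]
eef_rot: [-0.005, 0.178, 0.984, -0.006]
ft_force: [-3.5, -5.1, 5.5]
finger_gap: 0.64
```

```bash
python3 -c "
from h import *
go(*S(-35,-28),17,70)
print(YS@env.sense()['ft_force'][:2],XS@env.sense()['ft_force'][:2])
"
```

```text
t5.00 pos [526.8   5.6  17.2] stop [-44.  -29.7] yaw 69.5 F [-3.5 -5.1  5.5] gap 55.7 tilt [-0.012 -0.011]
 delta [-9.   1.7  0.1] spin -0.008
-6.020752062276844 -1.5215376409269956
```

carry_out(steps=[{"delta_pos": [0,3,0],"spin": 0,"grip": 120},{"delta_pos": [-4,1,0],"spin": 0,"grip": 120},{"delta_pos": [-4,1,0],"spin": 0,"grip": 120},{"delta_pos": [-3,1,0],"spin": 0,"grip": 120},{"delta_pos": [-3,1,0],"spin": 0,"grip": 120}])

```text
t: 5.5
position: [534.8, 6.1, 16.4]
eef_rot: [-0.013, 0.179, 0.984, -0.008]
ft_force: [-15.9, -2.1, 14.8]
finger_gap: 0.641
```

```bash
python3 -c "
from h import *
go(*S(-35,-28),17,70)
print(YS@env.sense()['ft_force'][:2],XS@env.sense()['ft_force'][:2])
"
```

```text
t5.50 pos [534.8   6.1  16.4] stop [-36.6 -26.4] yaw 69.4 F [-15.9  -2.1  14.8] gap 55.7 tilt [-0.028 -0.011]
 delta [-1.6 -1.6 -0.6] spin -0.010
-7.424543496711681 -14.264735800276254
```

carry_out(steps=[{"delta_pos": [-1,0.5,-0.5],"spin": -0.005,"grip": 120},{"delta_pos": [0,0,-0.5],"spin": 0,"grip": 120}])

```text
t: 5.7
position: [534.6, 6.0, 16.6]
eef_rot: [-0.014, 0.176, 0.984, -0.008]
ft_force: [0.5, -0.3, -5.9]
finger_gap: 0.641
```

```bash
python3 -c "
from h import *
go(*S(-35,-28),17,70)
print(YS@env.sense()['ft_force'][:2],XS@env.sense()['ft_force'][:2])
im=env.snapshot('scene')
crop('',im,235,165,90,65,8,'pics/s4z.png')
"
```

```text
t5.70 pos [534.6   6.   16.6] stop [-36.8 -26.6] yaw 69.7 F [ 0.5 -0.3 -5.9] gap 55.7 tilt [-0.031 -0.011]
 delta [-1.8 -1.4 -0.5] spin -0.006
-0.08802082640216671 0.5957030861925355
```

View pics/s4z.png

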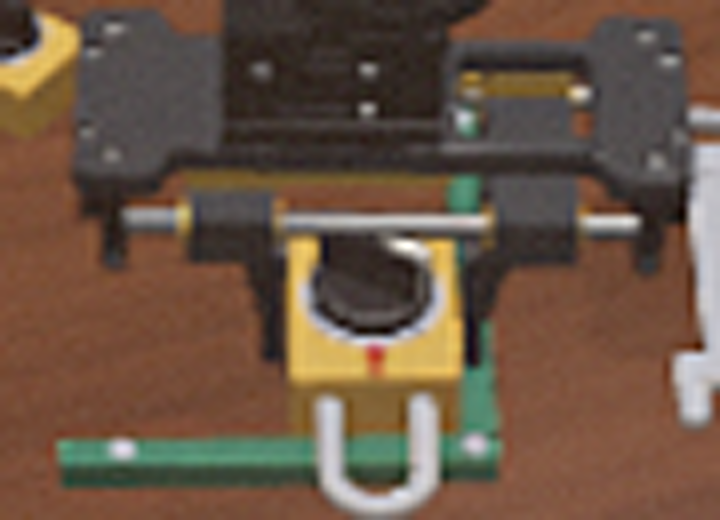

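It looks seated: contact built to about 14 N in x and 7 N in y. I'll release, raise and look.

carry_out(steps=[{"delta_pos": [0,0,0],"spin": 0,"grip": 0},{"delta_pos": [0,0,0],"spin": 0,"grip": 0},{"delta_pos": [0,0,0],"spin": 0,"grip": 0}])

```text
t: 6.05
position: [535.3, 6.8, 16.8]
eef_rot: [-0.013, 0.176, 0.984, -0.008]
ft_force: [0.2, 0.5, -0.0]
finger_gap: 0.832
```

carry_out(steps=[{"delta_pos": [0,0,-30],"spin": 0,"grip": 0},{"delta_pos": [0,0,-40],"spin": -0.14,"grip": 0},{"delta_pos": [20,0,-45],"spin": -0.14,"grip": 0},{"delta_pos": [45,0,-5],"spin": -0.14,"grip": 0},{"delta_pos": [45,0,0],"spin": -0.14,"grip": 0}])

```text
t: 6.55
position: [431.1, 12.9, 144.7]
eef_rot: [-0.014, -0.112, 0.994, -0.005]
ft_force: [-1.5, 0.1, 1.2]
finger_gap: 0.994
```

```bash
python3 -c "
from h import *
go(*S(-37,-28),50,70)
for n in ('scene','top'):
    im=env.snapshot(n);cv2.imwrite('pics/%s5.png'%n,im[:,:,::-1])
    crop('',im,*((235,165,90,65) if n=='scene' else (240,190,90,65)),8,'pics/%s5z.png'%n)
"
```

```text
t6.55 pos [431.1  12.9 144.7] stop [-136.4  -55.5] yaw 102.8 F [-1.5  0.1  1.2] gap 86.5 tilt [-0.026 -0.013]
 delta [-101.1  -30.2   92.1] spin 0.573
```

View pics/scene5z.png

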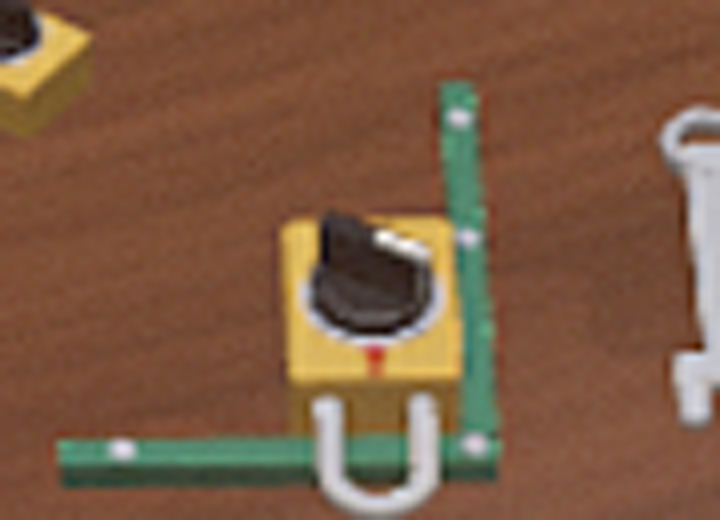

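View pics/top5z.png

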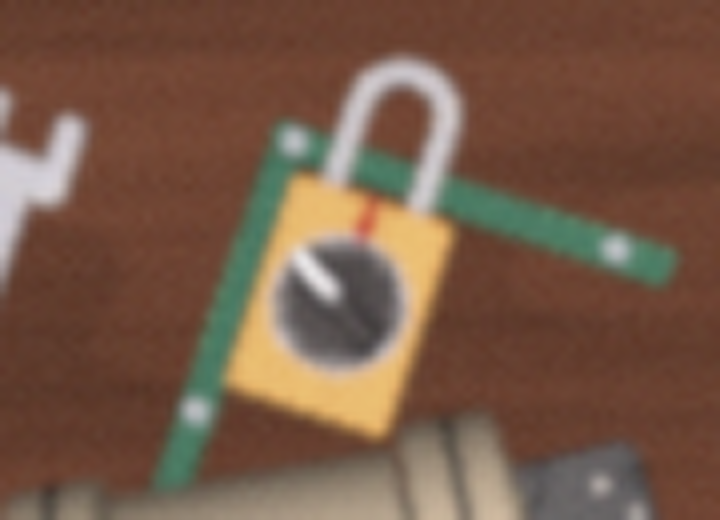

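```bash
python3 -c "
from h import *
im=cv2.imread('pics/top5.png')[:,:,::-1]
r=lock_face('top',im,34,(255,205,300,246))[2];print(r,toS(r[0]))
# white line ends on bar top z=62, approx from zoom
a=onz('top',(240+297/8,190+254/8),62);b=onz('top',(240+335/8,190+297/8),62)
d=(a-b)[:2];print(a,b,np.degrees(np.arctan2(d[1],d[0]))+20)
c=(onz('top',(240+340/8,190+303/8),42));print('disc centre',c,toS(c))
print('screws',[toS(onz('top',(240+u/8,190+v/8),12)).round(1) for u,v in((293,142),(197,409),(615,249))])
"
```

```text
((530.8896484375, 6.480934143066406), (56.52900695800781, 74.94190979003906), 70.55181884765625) [-40.4745969  -27.41555347]
[545.17220505  18.98215143  62.        ] [531.17706388   6.98513279  62.        ] 60.604087300440916
disc centre [530.02337069   5.4542932   42.        ] [-40.93749983 -28.67656483]
screws [array([6.2, 4.5]), array([-89. ,   5.4]), array([   7.5, -109.5])]
```

```bash
python3 -c "
from h import *
for n,o in (('top',(240,190)),('scene',(235,165))):
    im=cv2.imread('pics/%s5z.png'%n)
    P=[];
    def W(x,y,z): return [*S(x,y),z]
    def poly(L,c):
        q=((proj(n,[W(*p) for p in L])-o+0.5)*8).astype(int);cv2.polylines(im,[q],True,c,1)
    poly([(0,0,34),(-74,0,34),(-74,-56,34),(0,-56,34)],(0,0,255))
    poly([(0,0,12),(0,-130,12),(12,-130,12),(12,12,12),(-170,12,12),(-170,0,12)],(255,0,0))
    cv2.imwrite('pics/%s5o.png'%n,im)
"
```

```text
(no output)
```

View pics/scene5o.png

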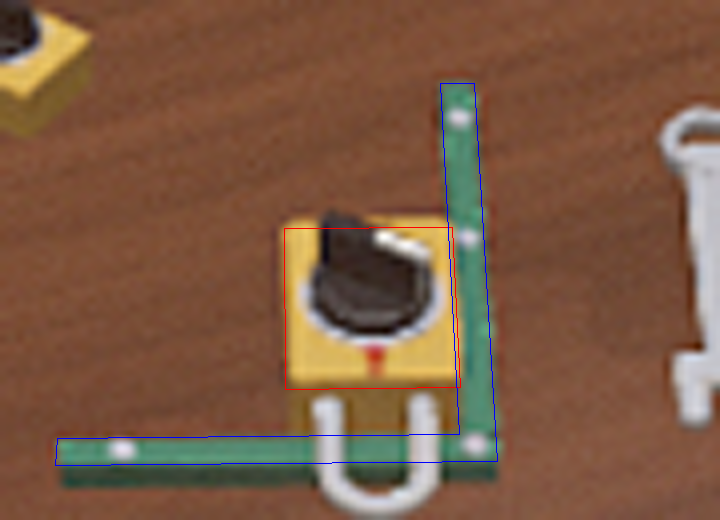

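View pics/top5o.png

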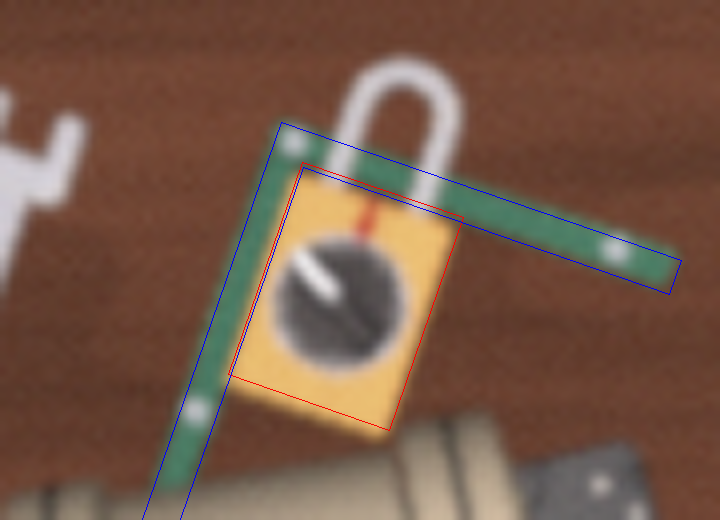

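Both views put the lock square and flush with the side wall, but still about 3 mm short of the end wall. I'll push it home from behind with closed fingers.

```bash
python3 -c "
from h import *
go(*S(-112,-28),60,70)
"
```

```text
t6.65 pos [427.8  12.1 144.2] stop [-139.3  -57.5] yaw 102.7 F [ 0.3 -0.3  0.6] gap 86.8 tilt [-0.028 -0.011]
 delta [-41.4  10.4  83. ] spin 0.571
```

carry_out(steps=[{"delta_pos": [0,0,10],"spin": 0.14,"grip": 255},{"delta_pos": [0,0,15],"spin": 0.14,"grip": 255},{"delta_pos": [0,0,15],"spin": 0.14,"grip": 255},{"delta_pos": [0,0,10],"spin": 0.14,"grip": 255},{"delta_pos": [0,0,0],"spin": 0,"grip": 255}])

```text
t: 7.15
position: [428.6, 12.7, 95.3]
eef_rot: [-0.009, 0.179, 0.984, -0.005]
ft_force: [-0.7, -0.8, 0.4]
finger_gap: 0.627
```

```bash
python3 -c "
from h import *
go(*S(-112,-28),40,70)
"
```

```text
t7.15 pos [428.6  12.7  95.3] stop [-138.7  -56.6] yaw 69.3 F [-0.7 -0.8  0.4] gap 54.5 tilt [-0.02  -0.007]
 delta [-27.3  29.6  54.4] spin -0.011
```

carry_out(steps=[{"delta_pos": [-11,12,15],"spin": -0.011,"grip": 255},{"delta_pos": [-11,12,18],"spin": 0,"grip": 255},{"delta_pos": [-5,5,15],"spin": 0,"grip": 255},{"delta_pos": [0,0,5],"spin": 0,"grip": 255},{"delta_pos": [0,0,0],"spin": 0,"grip": 255}])

```text
t: 7.65
position: [467.3, 31.4, 42.7]
eef_rot: [-0.007, 0.165, 0.986, -0.004]
ft_force: [1.0, -0.8, 0.7]
finger_gap: 0.173
```

```bash
python3 -c "
from h import *
go(*S(-95,-28),12,70)
"
```

```text
t7.65 pos [467.3  31.4  42.7] stop [-108.7  -25.7] yaw 71.1 F [ 1.  -0.8  0.7] gap 15.0 tilt [-0.015 -0.006]
 delta [-14.1  -2.2  30.6] spin 0.018
```

carry_out(steps=[{"delta_pos": [0,-2,15],"spin": 0.018,"grip": 255},{"delta_pos": [0,0,12],"spin": 0,"grip": 255},{"delta_pos": [0,0,2],"spin": 0,"grip": 255},{"delta_pos": [0,0,0],"spin": 0,"grip": 255}])

```text
t: 8.05
position: [467.5, 29.2, 15.8]
eef_rot: [-0.005, 0.171, 0.985, -0.003]
ft_force: [0.2, 0.2, 0.1]
finger_gap: 0.006
```

```bash
python3 -c "
from h import *
go(*S(-95,-28),12,70)
"
```

```text
t8.05 pos [467.5  29.2  15.8] stop [-107.9  -27.7] yaw 70.3 F [0.2 0.2 0.1] gap 0.5 tilt [-0.012 -0.004]
 delta [-12.9  -0.3   3.6] spin 0.005
```

carry_out(steps=[{"delta_pos": [-5,0,2],"spin": 0.005,"grip": 255},{"delta_pos": [-5,0,0],"spin": 0,"grip": 255},{"delta_pos": [-4,0,0],"spin": 0,"grip": 255},{"delta_pos": [-3,0,0],"spin": 0,"grip": 255},{"delta_pos": [-3,0,0],"spin": 0,"grip": 255}])

```text
t: 8.55
position: [487.8, 22.6, 15.1]
eef_rot: [-0.006, 0.173, 0.985, -0.002]
ft_force: [-5.6, 3.0, 4.9]
finger_gap: 0.006
```

```bash
python3 -c "
from h import *
go(*S(-95,-28),12,70)
"
```

```text
t8.55 pos [487.8  22.6  15.1] stop [-86.5 -27. ] yaw 70.0 F [-5.6  3.   4.9] gap 0.5 tilt [-0.012 -0.003]
 delta [ 8.5 -1.   3.2] spin 0.001
```

carry_out(steps=[{"delta_pos": [-3,0,0],"spin": 0,"grip": 255},{"delta_pos": [-3,0,0],"spin": 0,"grip": 255},{"delta_pos": [-3,0,0],"spin": 0,"grip": 255}])

```text
t: 8.85
position: [489.9, 21.9, 13.9]
eef_rot: [-0.014, 0.172, 0.985, -0.002]
ft_force: [-14.7, 5.9, 10.1]
finger_gap: 0.004
```

```bash
python3 -c "
from h import *
go(*S(-95,-28),12,70)
"
```

```text
t8.85 pos [489.9  21.9  13.9] stop [-84.3 -26.9] yaw 70.2 F [-14.7   5.9  10.1] gap 0.4 tilt [-0.027 -0.   ]
 delta [10.7 -1.   2.2] spin 0.003
```

carry_out(steps=[{"delta_pos": [6,0,0],"spin": 0,"grip": 255},{"delta_pos": [15,0,-15],"spin": 0,"grip": 255},{"delta_pos": [30,0,-30],"spin": -0.14,"grip": 120},{"delta_pos": [20,0,-30],"spin": -0.14,"grip": 120},{"delta_pos": [0,0,-20],"spin": -0.14,"grip": 120}])

```text
t: 9.35
position: [421.0, 43.1, 110.9]
eef_rot: [-0.016, -0.043, 0.999, -0.001]
ft_force: [0.4, 0.6, -0.2]
finger_gap: 0.196
```

```bash
cat >> h.py <<'E'
def over(tag):
  for n,o in (('top',(240,190)),('scene',(235,165))):
    im=env.snapshot(n);cv2.imwrite(f'pics/{n}{tag}.png',im[:,:,::-1])
    im=cv2.resize(im[o[1]:o[1]+65,o[0]:o[0]+90,::-1],None,fx=8,fy=8,interpolation=cv2.INTER_CUBIC)
    def poly(L,c):
        q=((proj(n,[[*S(x,y),z] for x,y,z in L])-o+0.5)*8).astype(int);cv2.polylines(im,[q],True,c,1)
    poly([(0,0,34),(-74,0,34),(-74,-56,34),(0,-56,34)],(0,0,255))
    poly([(0,0,12),(0,-130,12),(12,-130,12),(12,12,12),(-170,12,12),(-170,0,12)],(255,0,0))
    cv2.imwrite(f'pics/{n}{tag}o.png',im)
E
python3 -c "
from h import *
go(*S(-37,-28),50,129.5)
over('6')"
```

```text
t9.35 pos [421.   43.1 110.9] stop [-156.3  -30.6] yaw 94.9 F [ 0.4  0.6 -0.2] gap 17.0 tilt [-0.033 -0.004]
 delta [-111.2  -47.8   57.3] spin -0.604
```

View pics/scene6o.png

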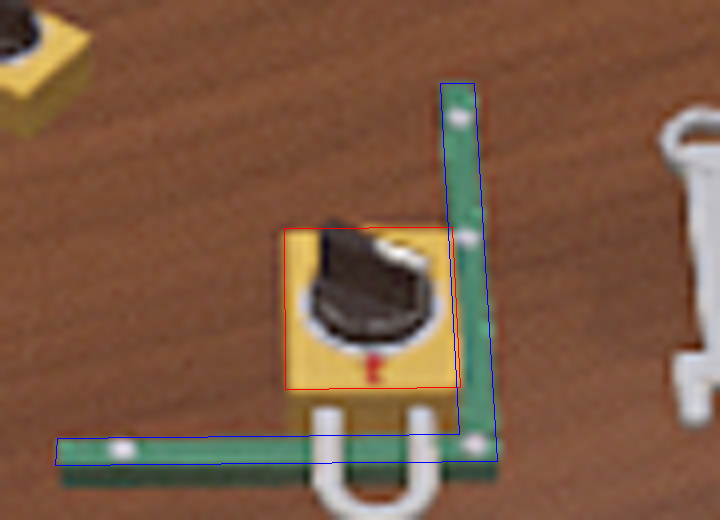

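View pics/top6o.png

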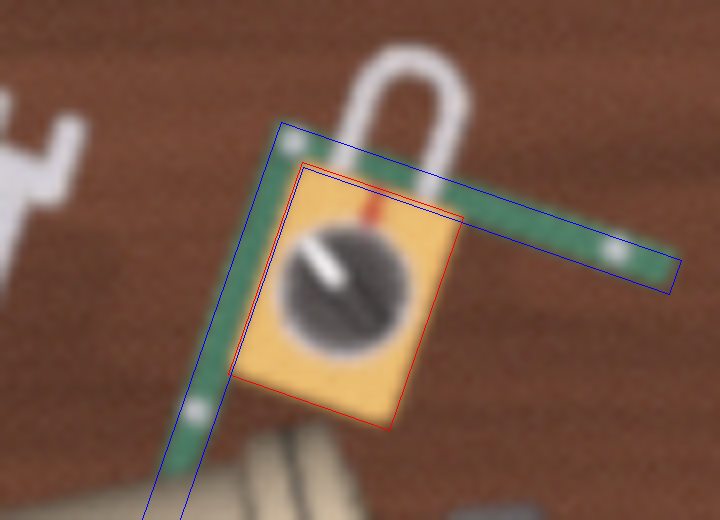

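Now the lock matches the predicted flush outline in both views. The white line is still at about 60° (1.05 rad), so I'll go to the dial with the jaws across the bar.

carry_out(steps=[{"delta_pos": [0,0,0],"spin": -0.14,"grip": 130},{"delta_pos": [0,0,0],"spin": -0.14,"grip": 130},{"delta_pos": [0,0,0],"spin": -0.14,"grip": 130},{"delta_pos": [0,0,0],"spin": -0.14,"grip": 130},{"delta_pos": [0,0,0],"spin": -0.03,"grip": 130}])

```text
t: 9.95
position: [424.5, 42.5, 109.8]
eef_rot: [-0.013, -0.334, 0.942, 0.003]
ft_force: [0.1, -0.0, -0.7]
finger_gap: 0.49
```

```bash
python3 -c "
from h import *
go(*S(-37,-28),85,130)"
```

```text
t9.95 pos [424.5  42.5 109.8] stop [-152.8  -29.9] yaw 129.0 F [ 0.1 -0.  -0.7] gap 42.6 tilt [-0.027 -0.002]
 delta [-61.7 -98.7  21.9] spin -0.017
```

carry_out(steps=[{"delta_pos": [-20,-32,5],"spin": -0.015,"grip": 130},{"delta_pos": [-20,-32,5],"spin": 0,"grip": 130},{"delta_pos": [-15,-24,5],"spin": 0,"grip": 130},{"delta_pos": [-4,-7,3],"spin": 0,"grip": 130},{"delta_pos": [0,0,0],"spin": 0,"grip": 130}])

```text
t: 10.45
position: [532.9, 4.7, 83.9]
eef_rot: [-0.014, -0.337, 0.941, 0.003]
ft_force: [-0.8, 0.7, 0.3]
finger_gap: 0.488
```

```bash
python3 -c "
from h import *
go(*S(-37,-28),47,130)"
```

```text
t10.45 pos [532.9   4.7  83.9] stop [-38.  -28.4] yaw 129.3 F [-0.8  0.7  0.3] gap 42.5 tilt [-0.028 -0.004]
 delta [-1.7 -1.2 36.9] spin -0.011
```

carry_out(steps=[{"delta_pos": [-1,-1,12],"spin": -0.011,"grip": 140},{"delta_pos": [0,0,12],"spin": 0,"grip": 140},{"delta_pos": [0,0,8],"spin": 0,"grip": 140},{"delta_pos": [0,0,2],"spin": 0,"grip": 140},{"delta_pos": [0,0,0],"spin": 0,"grip": 140}])

```text
t: 10.95
position: [529.7, 5.9, 45.9]
eef_rot: [-0.015, -0.342, 0.94, 0.004]
ft_force: [0.9, 0.3, 0.6]
finger_gap: 0.45
```

```bash
python3 -c "
from h import *
go(*S(-37,-28),47,130)"
```

```text
t10.95 pos [529.7   5.9  45.9] stop [-41.4 -28.4] yaw 130.0 F [0.9 0.3 0.6] gap 39.1 tilt [-0.031 -0.004]
 delta [-2.5 -3.6 -1.2] spin -0.000
```

carry_out(steps=[{"delta_pos": [-2.5,-3.5,-1],"spin": 0,"grip": 140},{"delta_pos": [0,0,0],"spin": 0,"grip": 140}])

```text
t: 11.15
position: [534.3, 5.0, 47.4]
eef_rot: [-0.015, -0.342, 0.94, 0.004]
ft_force: [0.1, -0.9, -0.1]
finger_gap: 0.453
```

```bash
python3 -c "
from h import *
go(*S(-37,-28),47,130)"
```

```text
t11.15 pos [534.3   5.   47.4] stop [-36.7 -27.6] yaw 130.0 F [ 0.1 -0.9 -0.1] gap 39.4 tilt [-0.031 -0.003]
 delta [0.5 0.  0.4] spin -0.000
```

carry_out(steps=[{"delta_pos": [0,0,0],"spin": 0,"grip": 255},{"delta_pos": [0,0,0],"spin": 0,"grip": 255},{"delta_pos": [0,0,0],"spin": 0,"grip": 255},{"delta_pos": [0,0,0],"spin": 0,"grip": 255}], force=8)

```text
t: 11.55
position: [535.2, 5.1, 48.4]
eef_rot: [-0.014, -0.342, 0.94, 0.004]
ft_force: [-0.0, 0.6, 0.7]
finger_gap: 0.171
```

```bash
python3 -c "
from h import *
go(*S(-37,-28),47,130);over('7')"
```

```text
t11.55 pos [535.2   5.1  48.4] stop [-35.9 -27.3] yaw 130.0 F [-0.   0.6  0.7] gap 14.9 tilt [-0.029 -0.003]
 delta [1.1 0.5 1.4] spin -0.000
```

View pics/scene7o.png

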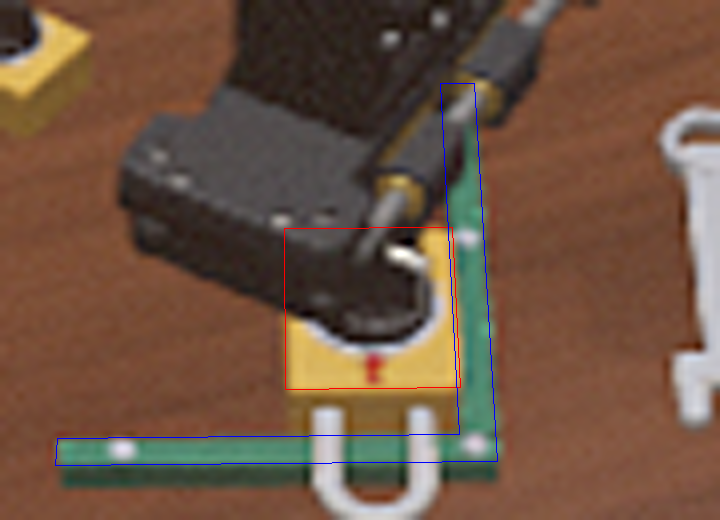

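The fingers are closing around the bar (gap 15 mm and shrinking) and the lock hasn't moved. I'll complete the closure, then turn clockwise, which is positive spin.

carry_out(steps=[{"delta_pos": [0,0,1],"spin": 0,"grip": 255},{"delta_pos": [0,0,0],"spin": 0,"grip": 255}])

```text
t: 11.85
position: [535.0, 5.4, 48.1]
eef_rot: [-0.014, -0.342, 0.94, 0.004]
ft_force: [0.1, 0.5, -2.9]
finger_gap: 0.119
```

```bash
python3 -c "
from h import *
go(*S(-37,-28),47,70)"
```

```text
t11.85 pos [535.    5.4  48.1] stop [-36.2 -27.1] yaw 130.0 F [ 0.1  0.5 -2.9] gap 10.4 tilt [-0.029 -0.002]
 delta [1.2 0.2 1.1] spin 1.047
```

carry_out(steps=[{"delta_pos": [0,0,0.4],"spin": 0.12,"grip": 255},{"delta_pos": [0,0,0.3],"spin": 0.12,"grip": 255},{"delta_pos": [0,0,0.3],"spin": 0.12,"grip": 255},{"delta_pos": [0,0,0.3],"spin": 0.12,"grip": 255}])

```text
t: 12.25
position: [535.0, 5.5, 48.0]
eef_rot: [-0.015, -0.101, 0.995, 0.001]
ft_force: [-1.4, 0.4, 5.5]
finger_gap: 0.111
```

```bash
python3 -c "
from h import *
go(*S(-36.2,-27.1),48,70)"
```

```text
t12.25 pos [535.    5.5  48. ] stop [-36.3 -26.9] yaw 101.6 F [-1.4  0.4  5.5] gap 9.6 tilt [-0.029 -0.001]
 delta [ 0.  -0.2 -0. ] spin 0.552
```

carry_out(steps=[{"delta_pos": [0,0,0],"spin": 0.12,"grip": 255},{"delta_pos": [0,0,0],"spin": 0.12,"grip": 255},{"delta_pos": [0,0,0],"spin": 0.12,"grip": 255},{"delta_pos": [0,0,0],"spin": 0.12,"grip": 255}])

```text
t: 12.65
position: [535.0, 5.6, 48.0]
eef_rot: [-0.014, 0.148, 0.989, -0.003]
ft_force: [-1.4, 0.5, 1.0]
finger_gap: 0.111
```

```bash
python3 -c "
from h import *
go(*S(-36.2,-27.1),48,70)"
```

```text
t12.65 pos [535.    5.6  48. ] stop [-36.3 -26.8] yaw 72.9 F [-1.4  0.5  1. ] gap 9.6 tilt [-0.029 -0.001]
 delta [-0.1 -0.3 -0. ] spin 0.051
```

carry_out(steps=[{"delta_pos": [0,0,0],"spin": 0.05,"grip": 255},{"delta_pos": [0,0,0],"spin": 0,"grip": 255},{"delta_pos": [0,0,0],"spin": 0,"grip": 140},{"delta_pos": [0,0,0],"spin": 0,"grip": 140},{"delta_pos": [0,0,0],"spin": 0,"grip": 140}])

```text
t: 13.15
position: [535.0, 5.6, 47.9]
eef_rot: [-0.014, 0.174, 0.985, -0.003]
ft_force: [-0.1, -0.3, -0.0]
finger_gap: 0.302
```

carry_out(steps=[{"delta_pos": [0,0,-20],"spin": 0,"grip": 140},{"delta_pos": [10,0,-35],"spin": 0,"grip": 140},{"delta_pos": [40,0,-30],"spin": 0,"grip": 140},{"delta_pos": [45,0,0],"spin": 0,"grip": 140},{"delta_pos": [25,0,0],"spin": 0,"grip": 140}])

```text
t: 13.65
position: [423.5, 45.7, 138.2]
eef_rot: [-0.014, 0.174, 0.985, -0.005]
ft_force: [0.6, -0.8, 0.2]
finger_gap: 0.447
```

```bash
python3 -c "
from h import *
go(*S(21.5,-28),100,70);over('8')"
```

```text
t13.65 pos [423.5  45.7 138.2] stop [-154.8  -27.3] yaw 70.0 F [ 0.6 -0.8  0.2] gap 38.9 tilt [-0.029 -0.004]
 delta [-177.2   -0.2   33.7] spin 0.000
```

View pics/scene8o.png

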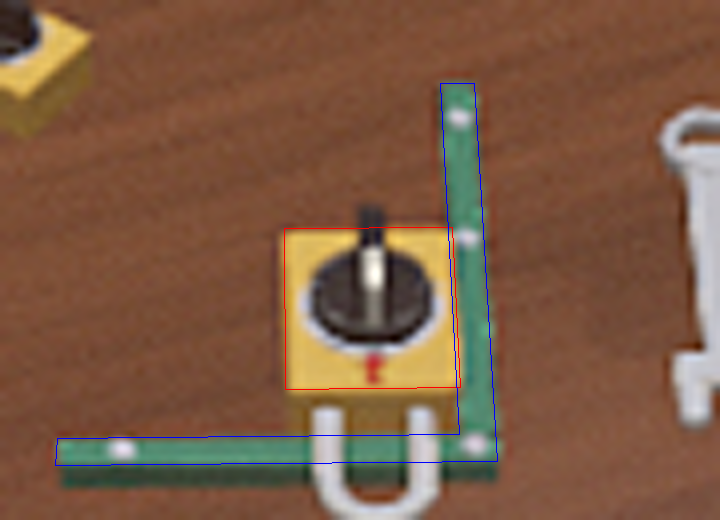

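View pics/top8o.png

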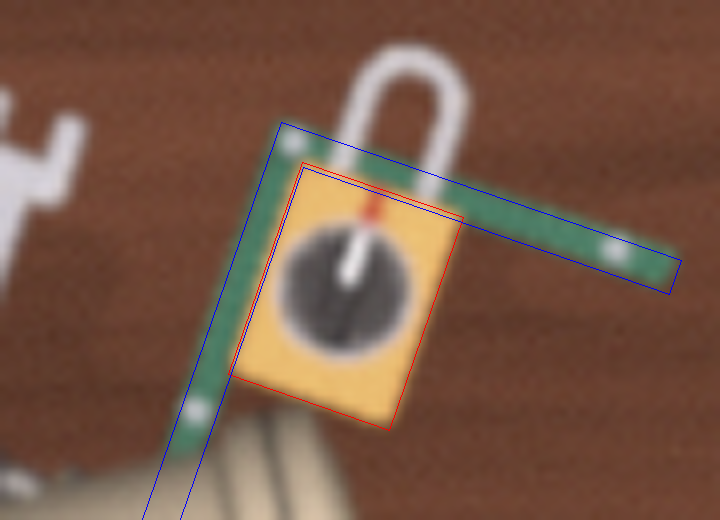

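The dial's white line is on the red mark and the lock is still flush. Next is the shackle, gripping its legs from outside, beyond the end wall.

carry_out(steps=[{"delta_pos": [-45,0,0],"spin": 0,"grip": 75},{"delta_pos": [-45,0,0],"spin": 0,"grip": 75},{"delta_pos": [-45,0,0],"spin": 0,"grip": 75},{"delta_pos": [-30,0,0],"spin": 0,"grip": 75},{"delta_pos": [-7,0,0],"spin": 0,"grip": 75}])

```text
t: 14.25
position: [592.3, -12.8, 133.7]
eef_rot: [-0.012, 0.168, 0.986, -0.002]
ft_force: [-0.5, 0.5, 0.2]
finger_gap: 0.697
```

```bash
python3 -c "
from h import *
go(*S(24,-28),60,70)
im=cv2.imread('pics/top0.png')
print('carton',[toS(onz('top',p,55)).round() for p in((286,138),(310,148),(302,167),(278,158))])"
```

```text
t14.25 pos [592.3 -12.8 133.7] stop [ 23.9 -24.6] yaw 70.7 F [-0.5  0.5  0.2] gap 60.7 tilt [-0.024 -0.   ]
 delta [-1.8 -2.8 73.7] spin 0.012
carton [array([185.,  40.]), array([180., -28.]), array([126., -25.]), array([128.,  42.])]
```

carry_out(steps=[{"delta_pos": [-1,-2.5,20],"spin": 0.012,"grip": 75},{"delta_pos": [-1,0,25],"spin": 0,"grip": 75},{"delta_pos": [0,0,20],"spin": 0,"grip": 75},{"delta_pos": [0,0,8],"spin": 0,"grip": 75},{"delta_pos": [0,0,0],"spin": 0,"grip": 75}])

```text
t: 14.75
position: [593.5, -18.7, 57.3]
eef_rot: [-0.012, 0.174, 0.985, -0.004]
ft_force: [-0.7, 0.1, 0.4]
finger_gap: 0.701
```

```bash
python3 -c "
from h import *
go(*S(24,-28),13,70)"
```

```text
t14.75 pos [593.5 -18.7  57.3] stop [ 26.9 -29.7] yaw 70.0 F [-0.7  0.1  0.4] gap 61.0 tilt [-0.024 -0.003]
 delta [ 2.   2.2 44.3] spin -0.000
```

carry_out(steps=[{"delta_pos": [1,2.5,15],"spin": 0,"grip": 75},{"delta_pos": [0,0,15],"spin": 0,"grip": 75},{"delta_pos": [0,0,10],"spin": 0,"grip": 75},{"delta_pos": [0,0,3],"spin": 0,"grip": 75},{"delta_pos": [0,0,0],"spin": 0,"grip": 75}])

```text
t: 15.25
position: [593.3, -15.4, 12.5]
eef_rot: [-0.01, 0.173, 0.985, -0.003]
ft_force: [-0.5, -0.6, 0.2]
finger_gap: 0.708
```

```bash
python3 -c "
from h import *
go(*S(24,-27),13,70)"
```

```text
t15.25 pos [593.3 -15.4  12.5] stop [ 25.7 -26.6] yaw 70.1 F [-0.5 -0.6  0.2] gap 61.6 tilt [-0.022 -0.003]
 delta [ 1.7 -0.4 -0.5] spin 0.001
```

Close gently (8 N), watching the gap. The legs are 38 mm across.

carry_out(steps=[{"delta_pos": [1.5,-0.3,0],"spin": 0,"grip": 125},{"delta_pos": [0,0,0],"spin": 0,"grip": 160},{"delta_pos": [0,0,0],"spin": 0,"grip": 160},{"delta_pos": [0,0,0],"spin": 0,"grip": 160}], force=8)

```text
t: 15.65
position: [592.6, -15.2, 13.9]
eef_rot: [-0.009, 0.173, 0.985, -0.003]
ft_force: [0.9, 1.4, -1.1]
finger_gap: 0.435
```

```bash
python3 -c "
from h import *
go(*S(48,-27),13,70);over('9')"
```

```text
t15.65 pos [592.6 -15.2  13.9] stop [ 24.9 -26.7] yaw 70.0 F [ 0.9  1.4 -1.1] gap 37.8 tilt [-0.02  -0.002]
 delta [-23.1  -0.3   0.4] spin 0.001
```

View pics/scene9o.png

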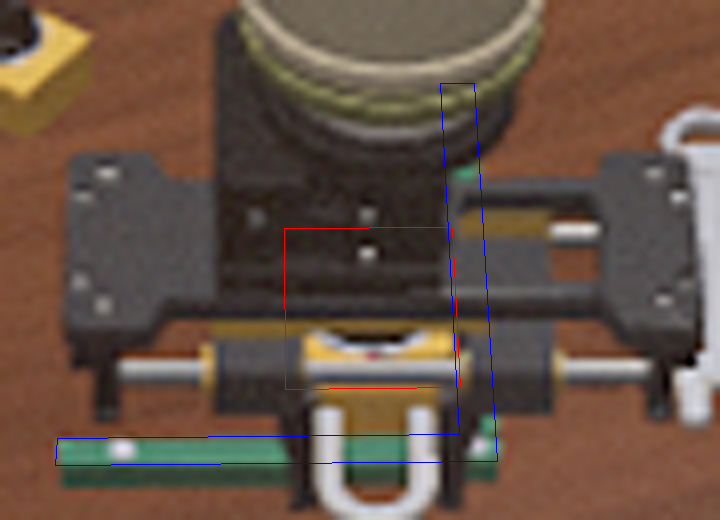

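The legs are gripped (37.8 mm). I'll draw the shackle out.

carry_out(steps=[{"delta_pos": [-5,0,0.5],"spin": 0,"grip": 160},{"delta_pos": [-5,0,0],"spin": 0,"grip": 160},{"delta_pos": [-5,0,0],"spin": 0,"grip": 160},{"delta_pos": [-5,0,0],"spin": 0,"grip": 160}])

```text
t: 16.15
position: [613.0, -22.5, 13.7]
eef_rot: [-0.009, 0.173, 0.985, -0.003]
ft_force: [-0.8, -0.7, 3.5]
finger_gap: 0.43
```

```bash
python3 -c "
from h import *
go(*S(49,-27),13,70)"
```

```text
t16.15 pos [613.  -22.5  13.7] stop [ 46.6 -26.6] yaw 70.1 F [-0.8 -0.7  3.5] gap 37.4 tilt [-0.019 -0.002]
 delta [-2.4 -0.4  0.7] spin 0.001
```

carry_out(steps=[{"delta_pos": [-2,0,0],"spin": 0,"grip": 160},{"delta_pos": [-2,0,0],"spin": 0,"grip": 160},{"delta_pos": [-2,0,0],"spin": 0,"grip": 160}])

```text
t: 16.45
position: [616.0, -23.4, 11.9]
eef_rot: [-0.014, 0.173, 0.985, -0.002]
ft_force: [-7.4, 3.1, 4.1]
finger_gap: 0.428
```

```bash
python3 -c "
from h import *
go(*S(49,-27),13,70);over('10')"
```

```text
t16.45 pos [616.  -23.4  11.9] stop [ 49.7 -26.4] yaw 70.1 F [-7.4  3.1  4.1] gap 37.2 tilt [-0.028  0.   ]
 delta [ 0.7 -0.6 -1. ] spin 0.001
```

View pics/scene10o.png

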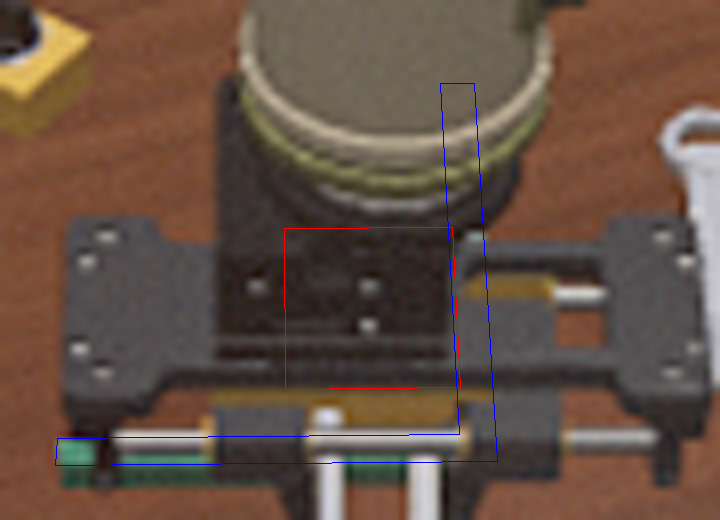

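Travel was about 24.8 mm and it ended on a stop at 8 N. I'll release, raise and check.

carry_out(steps=[{"delta_pos": [0,0,0],"spin": 0,"grip": 75},{"delta_pos": [0,0,0],"spin": 0,"grip": 75},{"delta_pos": [0,0,0],"spin": 0,"grip": 60}])

```text
t: 16.85
position: [615.9, -23.5, 11.1]
eef_rot: [-0.014, 0.173, 0.985, -0.003]
ft_force: [0.8, -0.3, 0.3]
finger_gap: 0.62
```

carry_out(steps=[{"delta_pos": [0,0,-25],"spin": 0,"grip": 0},{"delta_pos": [0,0,-45],"spin": 0,"grip": 0},{"delta_pos": [30,0,-40],"spin": 0,"grip": 0},{"delta_pos": [50,0,0],"spin": 0,"grip": 0},{"delta_pos": [50,0,0],"spin": 0,"grip": 0}])

```text
t: 17.35
position: [498.2, 18.6, 127.2]
eef_rot: [-0.012, 0.175, 0.984, -0.004]
ft_force: [-1.0, 0.5, 0.1]
finger_gap: 0.988
```

carry_out(steps=[{"delta_pos": [40,0,0],"spin": 0,"grip": 0},{"delta_pos": [30,0,0],"spin": 0,"grip": 0},{"delta_pos": [0,0,0],"spin": 0,"grip": 0}])

```text
t: 17.65
position: [426.5, 45.6, 129.0]
eef_rot: [-0.012, 0.174, 0.985, -0.002]
ft_force: [0.5, -1.3, 0.5]
finger_gap: 0.996
```

```bash
python3 -c "
from h import *
go(*S(-37,-27),80,70);over('11')"
```

```text
t17.65 pos [426.5  45.6 129. ] stop [-152.   -26.4] yaw 70.0 F [ 0.5 -1.3  0.5] gap 86.7 tilt [-0.025 -0.   ]
 delta [-116.1   -0.2   46.4] spin 0.000
```

View pics/scene11o.png

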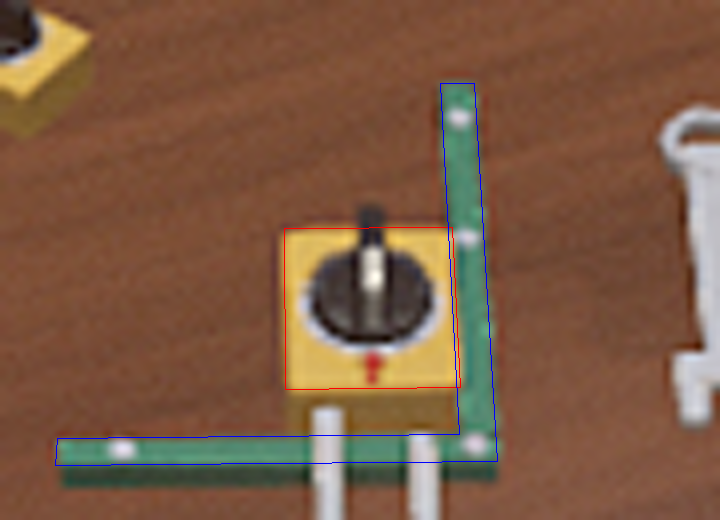

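View pics/top11o.png

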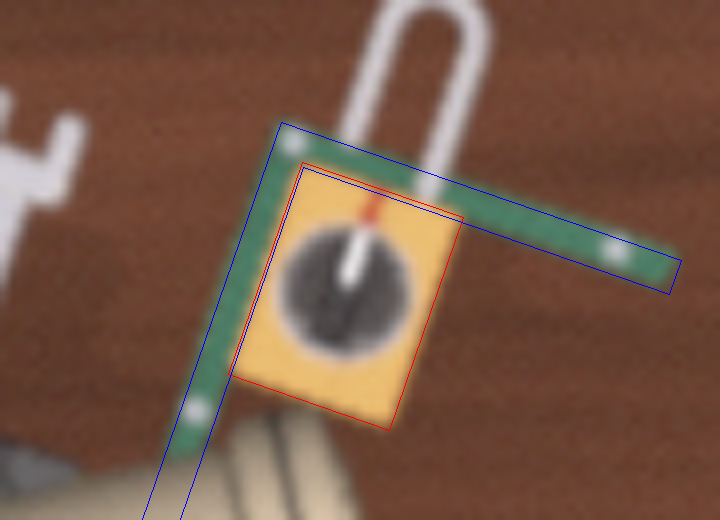

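The shackle is fully out (one leg is clear of the body), the lock is still flush and the dial is on the mark. Now to take the lock up.

carry_out(steps=[{"delta_pos": [-40,0,10],"spin": 0,"grip": 0},{"delta_pos": [-40,0,10],"spin": 0,"grip": 0},{"delta_pos": [-30,0,5],"spin": 0,"grip": 0},{"delta_pos": [-5,0,3],"spin": 0,"grip": 0},{"delta_pos": [0,0,0],"spin": 0,"grip": 0}])

```text
t: 18.25
position: [546.4, 1.0, 98.6]
eef_rot: [-0.008, 0.174, 0.985, -0.003]
ft_force: [-0.5, -0.2, -0.1]
finger_gap: 1.002
```

```bash
python3 -c "
from h import *
go(*S(-34,-27),16,70)"
```

```text
t18.25 pos [546.4   1.   98.6] stop [-24.1 -27.3] yaw 69.9 F [-0.5 -0.2 -0.1] gap 87.2 tilt [-0.016 -0.003]
 delta [ 8.8  1.  82.7] spin -0.001
```

carry_out(steps=[{"delta_pos": [8,0.5,15],"spin": 0,"grip": 0},{"delta_pos": [0,0,15],"spin": 0,"grip": 0},{"delta_pos": [0,0,10],"spin": 0,"grip": 0},{"delta_pos": [0,0,3],"spin": 0,"grip": 0},{"delta_pos": [0,0,0],"spin": 0,"grip": 0}])

```text
t: 18.75
position: [538.4, 3.5, 53.8]
eef_rot: [-0.007, 0.175, 0.985, -0.003]
ft_force: [0.3, 0.1, -0.3]
finger_gap: 0.994
```

```bash
python3 -c "
from h import *
go(*S(-34,-27),16,70)"
```

```text
t18.75 pos [538.4   3.5  53.8] stop [-32.4 -27.7] yaw 69.9 F [ 0.3  0.1 -0.3] gap 86.5 tilt [-0.016 -0.004]
 delta [ 1.1  1.  37.8] spin -0.002
```

carry_out(steps=[{"delta_pos": [1,1,14],"spin": 0,"grip": 0},{"delta_pos": [0,0,12],"spin": 0,"grip": 0},{"delta_pos": [0,0,8],"spin": 0,"grip": 0},{"delta_pos": [0,0,2],"spin": 0,"grip": 0},{"delta_pos": [0,0,0],"spin": 0,"grip": 0}])

```text
t: 19.25
position: [537.6, 5.0, 15.2]
eef_rot: [-0.007, 0.174, 0.985, -0.003]
ft_force: [-1.0, 0.2, 0.0]
finger_gap: 1.0
```

```bash
python3 -c "
from h import *
go(*S(-34,-27),16,70)"
```

```text
t19.25 pos [537.6   5.   15.2] stop [-33.7 -26.5] yaw 69.9 F [-1.   0.2  0. ] gap 87.0 tilt [-0.015 -0.004]
 delta [ 0.3 -0.5 -0.8] spin -0.002
```

carry_out(steps=[{"delta_pos": [0,-0.3,0],"spin": 0,"grip": 130},{"delta_pos": [0,0,0],"spin": 0,"grip": 130},{"delta_pos": [0,0,0],"spin": 0,"grip": 130},{"delta_pos": [0,0,0],"spin": 0,"grip": 130},{"delta_pos": [0,0,0],"spin": 0,"grip": 130}], force=45)

```text
t: 19.75
position: [538.3, 4.6, 16.3]
eef_rot: [-0.006, 0.175, 0.985, -0.003]
ft_force: [0.4, 0.0, -2.7]
finger_gap: 0.643
```

carry_out(steps=[{"delta_pos": [0,0,-3],"spin": 0,"grip": 130},{"delta_pos": [0,0,-10],"spin": 0,"grip": 130},{"delta_pos": [0,0,-15],"spin": 0,"grip": 130},{"delta_pos": [0,0,-15],"spin": 0,"grip": 130},{"delta_pos": [0,0,-15],"spin": 0,"grip": 130}])

```text
t: 20.25
position: [535.4, 4.4, 75.4]
eef_rot: [-0.01, 0.175, 0.985, -0.004]
ft_force: [0.3, -0.5, -5.9]
finger_gap: 0.641
```

```bash
python3 -c "
from h import *
go(*S(-34,-27),150,70)"
```

```text
t20.25 pos [535.4   4.4  75.4] stop [-35.5 -27.8] yaw 69.9 F [ 0.3 -0.5 -5.9] gap 55.8 tilt [-0.021 -0.005]
 delta [ -0.1  -0.1 -74.7] spin -0.002
```

carry_out(steps=[{"delta_pos": [0,0,-15],"spin": 0,"grip": 130},{"delta_pos": [0,0,-20],"spin": 0,"grip": 130},{"delta_pos": [0,0,-15],"spin": 0,"grip": 130},{"delta_pos": [0,0,-10],"spin": 0,"grip": 130},{"delta_pos": [0,0,-2],"spin": 0,"grip": 130}])

```text
t: 20.75
position: [536.9, 3.9, 145.9]
eef_rot: [-0.008, 0.176, 0.984, -0.003]
ft_force: [0.4, 0.3, -6.4]
finger_gap: 0.638
```

```bash
python3 -c "
from h import *
go(*S(-34,-27),150,70)"
```

```text
t20.75 pos [536.9   3.9 145.9] stop [-33.9 -27.7] yaw 69.8 F [ 0.4  0.3 -6.4] gap 55.5 tilt [-0.017 -0.004]
 delta [ 0.1  0.7 -4.1] spin -0.004
```

carry_out(steps=[{"delta_pos": [0,0,-4],"spin": 0,"grip": 130},{"delta_pos": [0,0,0],"spin": 0,"grip": 130},{"delta_pos": [0,0,0],"spin": 0,"grip": 130},{"delta_pos": [0,0,0],"spin": 0,"grip": 130},{"delta_pos": [0,0,0],"spin": 0,"grip": 130}])

```text
t: 21.25
position: [535.6, 3.8, 148.6]
eef_rot: [-0.01, 0.176, 0.984, -0.004]
ft_force: [-0.3, -0.1, -7.0]
finger_gap: 0.637
```

```bash
python3 -c "
from h import *
go(*S(-34,-27),150,70)
im=env.snapshot('scene');crop('',im,200,90,160,120,5,'pics/s12.png');cv2.imwrite('pics/s12f.png',im[:,:,::-1])
im=env.snapshot('top');cv2.imwrite('pics/t12.png',im[:,:,::-1]);go(*S(-34,-27),150,70);print(env.sense()['joint_vel'].round(3))"
```

```text
t21.25 pos [535.6   3.8 148.6] stop [-35.1 -28.3] yaw 69.8 F [-0.3 -0.1 -7. ] gap 55.4 tilt [-0.02  -0.004]
 delta [-1.1  1.3 -1.4] spin -0.004
t21.35 pos [535.6   3.8 148.7] stop [-35.1 -28.3] yaw 69.8 F [ 0.  -0.  -6.7] gap 55.5 tilt [-0.02  -0.004]
 delta [-1.1  1.3 -1.3] spin -0.004
[ 0.    -0.002  0.001 -0.004 -0.002 -0.    -0.001]
```

View pics/s12.png

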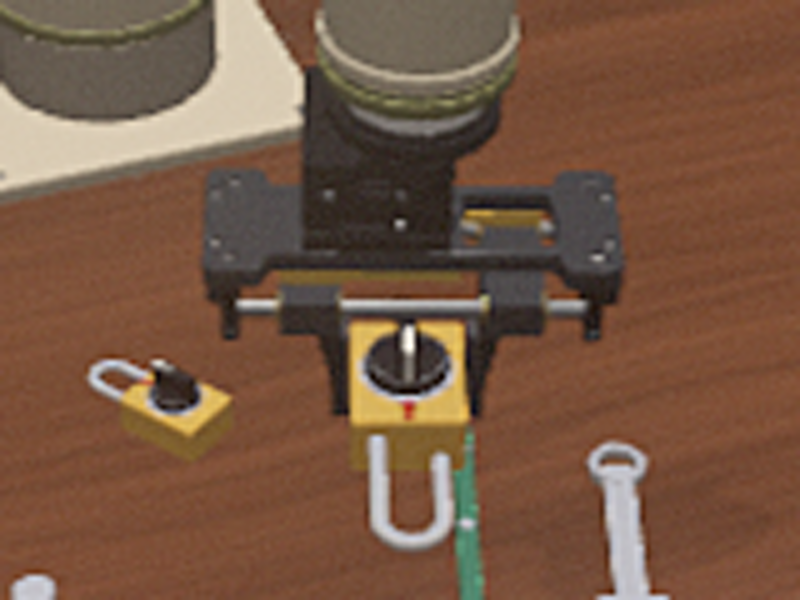

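View pics/t12.png

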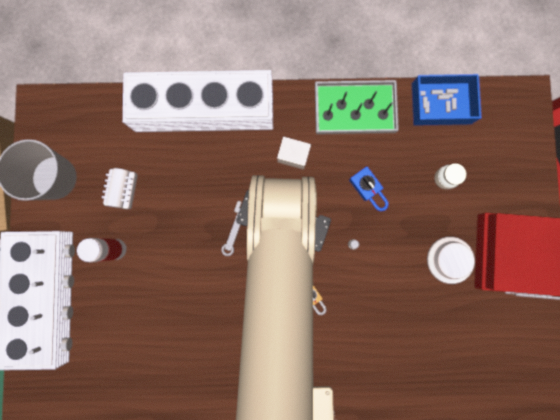

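The lock is held at about 15 cm over the stop with the dial up, the shackle open and nothing moving. The bystanders are where they were, so I'll hand it in.

```bash
python3 -c "
from bench import env
print(env.finish_job())"
```

```text
the job is handed in; nothing more can be done
None
```

The job is done and handed in at about 21.4 s of the 72 s allowed. No verdict is reported.

**What I did:**
- **Lock into the corner:** I slid and turned the brass lock into the stop. A check then showed it about 3 mm short of the end wall, so I pushed it home from behind with closed fingers.
- **Dial:** I turned it about 60° clockwise onto the red mark.
- **Shackle:** I drew it out about 25 mm to its end stop, by the legs.
- **Lift:** I took the lock up by its sides.

**Last checks:**
- **Before the lift:** In both views the lock matched the predicted flush outline. The white line was on the red mark and the shackle was fully out.
- **At the end:** The TCP was at 148.7 mm, so the lock's centre was about 149 mm above the bench and over the stop. The dial faced up with its line on the mark, the shackle was open and the arm was still. The jaws read 55.5 mm, the wrist force was 6.7 N and the tool was tilted about 1°.
- **Other things on the bench:** They looked unmoved. The arm hid most of the small brass lock from the top camera, but the scene view showed it in place.

No final check failed. The largest wrist force I read after a move was about 22 N.

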